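Load the plate and index the fixture one hole

TASK

Lay the loose rectangular steel plate into the nest on top of the indexing fixture so that it sits flat and level between the corner stops, and let go of it. Then pull up the fixture's spring plunger by its black knob, turn the arm one hole towards the dial-gauge stand, and let the pin snap fully home in that hole. Leave the gauge stand, the bowl and the round flange where they are.

Things in the scene. Friction and masses are not known exactly. Their poses are not given: they have to be found in the camera images.
- fixture: the base of the indexing fixture, bolted down: a round steel disc 220 mm in diameter, 30 mm high, with two small dark lugs on its y sides (out to 145 mm from the centre, 20 mm high with bolts). Origin: centre of the underside, on the bench, on the upright turning axis. Nine index holes 12 mm wide lie every 40 degrees (0.698 rad) on a circle of 85 mm radius in its top face; one of them lies on its +x axis. z is up
- rotor (a joint): turning angle (rad) of the aluminium turntable and its plunger arm about the fixture's upright axis; 0 with the arm along the fixture's +x (at the start the pin is in that hole), growing anticlockwise seen from above (arm towards the fixture's +y). The neighbouring holes are at +0.698 and -0.698; stops at +-1.6. The pin has 2 mm of play in a hole (0.024 rad either way). It stays where left, about 1.5 N at the knob turns it when the pin is out
- plunger (a joint): how far (m) the plunger is pulled up: 0 with the pin fully home in a hole, 0.010 when the pin's rounded tip is just clear of the disc's top face, 0.016 at its upper stop. The spring pulls it down with 5 N at 0 and 8 N at the stop
- knob (a point): centre of the plunger's black knob, an upright cylinder 26 mm in diameter and 32 mm high (home: 62 to 94 mm above the bench, this point 78 mm), 85 mm from the turning axis at the outer end of the arm; the arm below it is 28 mm wide with its top 50 mm above the bench and a 24 mm boss up to 58 mm. Carried by the plunger: rises as it is pulled. Its x axis points outwards along the arm, away from the turning axis
- nest (a point): centre of the nest floor: the flat top of the turntable, on the turning axis, 50 mm above the bench. Turns with the rotor; x points along the arm to the knob. Four dark L-shaped corner stops, 7 mm high, bound a space of 68 mm (x) by 50 mm (y); the sides are open between them (44 mm wide on the two long sides, 24 mm on the short ones)
- plate_center (a point): centre (half-way up) of the loose steel plate, 64 mm (its x) by 46 mm (its y) by 12 mm (its z), about 0.27 kg, with five shallow dark spots on top; lies flat on the bench at the start. Fits the nest with its x along the nest's x, either way round, 2 mm of play each side; seated, this point is 6 mm above the nest floor
- gauge_base (a point): dial-gauge stand, on one side of the fixture or the other (the bowl is on the opposite side): a grey block 55 by 55 by 50 mm with a thin column and a round tilted dial, 190 mm high in all, loose, 0.95 kg. The point is the centre of the underside. Its y in the fixture's frame tells the side: positive means turn to +0.698, negative to -0.698
- bowl: open clay-coloured bowl of nuts, 112 mm in diameter, 45 mm high, loose; origin at the centre of its underside. A bystander
- flange: round steel flange, 62 mm in diameter and 10 mm thick with a 32 mm hub up to 26 mm, loose on the bench; origin at the centre of its underside. A bystander

How it is judged (in metres and radians):
On the way, in this order (a step that is already met when the one before it is completed fails the run):
1. the plate lies flat and level on the nest floor between the corner stops, let go (x of plate_center in the frame of nest between -0.006 and 0.006 m and y of plate_center in the frame of nest between -0.006 and 0.006 m and z of plate_center in the frame of nest between 0.0035 and 0.008 m and angle between the z axis of plate_center and the z axis of nest, either way round below 0.05 rad and contact force between the fingers and plate below 0.5 N), for 0.2 s.
2. the plunger is pulled up clear of its first hole (value of joint plunger above 0.009 m and value of joint rotor between -0.2 and 0.2 rad).
At the end, for the whole second after the job is handed in: the plate lies level (3 degrees) on the nest floor between the stops (centre within 6 mm), the arm is within 0.045 rad of the next hole on the gauge stand's side (rotor +0.698 or -0.698), the pin is home (plunger below 3 mm), all at rest (x of plate_center in the frame of nest between -0.006 and 0.006 m and y of plate_center in the frame of nest between -0.006 and 0.006 m and z of plate_center in the frame of nest between 0.0035 and 0.008 m and angle between the z axis of plate_center and the z axis of nest, either way round below 0.05 rad and linear speed of plate below 0.02 m/s and value of joint plunger below 0.003 m and velocity of joint rotor between -0.05 and 0.05 rad/s and ((y of gauge_base in the frame of fixture above 0 m and value of joint rotor between 0.653 and 0.743 rad) or (y of gauge_base in the frame of fixture below 0 m and value of joint rotor between -0.743 and -0.653 rad))); the robot touches nothing.
It fails at once if the gauge stand is moved more than 25 mm (distance of gauge_base from where it was at the start of the episode above 0.025 m).
It fails at once if the bowl is moved more than 25 mm (distance of bowl from where it was at the start of the episode above 0.025 m).
It fails at once if the flange is moved more than 25 mm (distance of flange from where it was at the start of the episode above 0.025 m).
It also fails if it takes over 54 s, if anything falls off the work surface, if the arm or the gripper's body presses on something with over 40 N, if the wrist force passes 120 N, or if a joint passes its speed limit or range.

ROBOT

A 7-joint arm with a two-finger parallel gripper is mounted at the origin on the work surface. World frame = base frame: x ahead of the robot, y to its left, z up, the work surface at z = 0. Lengths are in m, angles in degrees, forces in N, time in s.
With the tool pointing down it reaches from about 0.4 to 0.85 m from the base axis. Payload 4.5 kg.
Tool frame: the origin (TCP) lies between the finger pads; the fingertips stand 17 mm ahead of it and the grasp point (between the pads) lies 2 mm behind it (bot.tip_reach is the distance from the TCP to the fingertips, in m); z points along the fingers, x is the direction in which the jaws open and shut, and the axes are right-handed (so a half turn about z gives the same grasp; the last joint's range is limited). The gripper opens to 85 mm and grips with 20 to 120 N. Pads are 22 mm wide; open, the fingers measure 114 mm over their backs; the gripper's body (76 mm by 85 mm) begins 54 mm behind the grasp point. The pads swing forward as they close: fully open they stand 13 mm farther back than shut.
Start: joints at [75.332, 39.483, -11.15, 89.685, 9.013, 51.709, -12.324], TCP at [0.179, -0.599, 0.248] pointing down, gripper open.
Joint ranges: [-172.22, 172.22], [-26.19, 119.32], [-84.43, 86.54], [7.71, 146.69], [-57.33, 237.33], [2.42, 119.75], [-152.13, 152.13]. Speed limits (degrees/s): [147.25, 147.25, 180, 180, 180, 180, 180].

INTERFACE

Orientations are given as [roll, pitch, yaw] about the fixed x, y, z axes, in that order (R = Rz(yaw) Ry(pitch) Rx(roll)).
In Python, from workcell import bot, camera, finder gives the robot as it stands. The module is installed in compiled form; this text tells all that it offers.
- The arm moves only by the tool send_rows, never from a script. Its argument "moves" is a list of rows, each a list of 3 entries, a list of its own where there are three numbers: the turn, a rotation vector about the tool's x, y, z in degrees, then the shift along the tool's x, y, z in cm, then the closure, from 0 (fully open) to 1 (shut). A call has 1 to 12 rows; each row shifts and turns the commanded pose from where the row before left it, along the tool's axes as they then stand; what a row does not reach is not made up. A row lasts 1/8 s, in which the tool goes at most 62.5 mm and 10.7 degrees, less where a joint would pass 70% of its speed; a pose out of reach is approached as far as the arm can. A call with a gripper value outside its range is refused whole. The fingers move at their own pace and stop on an object; "force" is the grip in N (left out, the last holds). Time passes only in rows, so rows that do not move let the fingers close. It gives the time, the measured TCP pose, the force and the opening at its end, in the units of the state.
- bot.sense(): the state, without advancing time (a new reading comes with each control period).
- camera(name): name is "side" or "top"; returns a dict with "frame" (420x560x3 uint8, blue, green, red), "range_z" (420x560 float32, m along the optical axis (not along the pixel's ray), 0 where there is no reading), "vfov" (degrees; the focal length in pixels is half the picture's height over the tangent of half this angle, whatever the lens; pixels are square), "cx", "cy" (the principal point, pixels), "view" (4x4, takes a point from world to camera coordinates). Camera axes: x right, y down, z forward; pixel columns grow to the right and rows downward; lengths in m; the calibration is good to about 2 mm. A picture is of the moment at which its call begins.
- bot.close_job(): hands the job in, once; it reports no verdict.
Trained networks look in a picture, given as the dict that the camera call returned (one of the last four; its "shot" number tells which), for a name from the list of things; names that differ only in an ending like _2 or _b are one class to them, and where a whole thing is asked for, a point or a joint stands for the part that bears it (a point fixed in the world has none). Each returns a list of dicts, best first, with "confidence" (0 to 1); they miss things now and then, are a little off and sometimes report something else, mostly with a low value. They report only what shows in the picture. A call takes as long as a camera call.
- finder.look_for(name, picture): "position" ([column, row] in pixels, amid what is visible of it).
- finder.outline_of(name, picture): "mask" (420x560 bool, what is visible of it) and "position" ([column, row] in pixels, amid what is visible of it).
The state is a dict: "clock": time; "joints": joint angles; "dq": joint speeds; "effort": joint torques, N m; "tcp_pos": TCP position; "tool_rot": TCP orientation; "contact_force": force on the tool from outside, world axes, zero at the start; "torque": the same for the moment, N m; "grip_width": finger opening in m.
Only numpy, scipy, OpenCV 4.12 (cv2) and the standard library are available. Lean on these libraries where they do the work, as an engineer would, in place of code of your own. Each camera call takes 0.05 s, during which the arm holds its last target.

## Working session

There is one attempt and no reset: what is moved stays moved. The work goes in short steps, Python scripts to look and compute and a tool call to move; the robot and the scene stay as the last step left them, time stands still between calls to the robot, and variables do not carry over. Pictures are saved under pics/ and viewed, and the job is handed in when it is done.

Besides the shell and the picture viewer there is one more tool, called after ">>>" as name(argument=value, ...), one argument or row to a line, values as JSON. send_rows: Moves the arm, as the interface text tells. Its arguments: {"type":"object","properties":{"moves":{"type":"array"},"force":{"type":"number"}},"required":["moves"]}

```bash
mkdir -p pics
cat > h.py <<'E'
import numpy as np, cv2
from workcell import bot, camera, finder
from scipy.spatial.transform import Rotation as R
def f(c): return c["frame"].shape[0]/2/np.tan(np.radians(c["vfov"]/2))
def cloud(c,mask=None):
    z=c["range_z"]; m=z>0
    if mask is not None: m&=mask
    v,u=np.nonzero(m); d=z[v,u]; F=f(c)
    p=np.stack([(u-c["cx"])/F*d,(v-c["cy"])/F*d,d,np.ones_like(d)])
    return (np.linalg.inv(c["view"])@p)[:3].T, u, v
E
python3 - <<'E'
from h import *
print(bot.sense())
for n in ("top","side"):
    c=camera(n); cv2.imwrite(f"pics/{n}1.png",c["frame"])
    print(n,c["vfov"],c["cx"],c["cy"],c["view"].round(3).tolist())
    for o in ["fixture","rotor","knob","nest","plate_center","gauge_base","bowl","flange"]:
        r=finder.outline_of(o,c)
        for q in r[:2]:
            p,u,v=cloud(c,q["mask"])
            print(o,round(q["confidence"],2),np.round(q["position"]),q["mask"].sum(),np.median(p,0).round(4) if len(p) else None, p.min(0).round(3) if len(p) else None,p.max(0).round(3) if len(p) else None)
E
```

```text
{'clock': 0.0, 'joints': array([ 75.33058983,  39.53657754, -11.14337683,  89.74831529,
         9.01215203,  51.7088782 , -12.32432805]), 'dq': array([-0.0584382 , -0.00277046,  0.06796849, -0.06964532, -0.00325028,
        0.06343267,  0.0478972 ]), 'effort': array([ 1.19272954e-04, -5.39606738e+01, -1.26656558e+00, -1.58542049e+01,
        9.02859058e-03,  9.47930559e-03,  3.05055642e-05]), 'tcp_pos': array([ 0.17837274, -0.59832561,  0.2474304 ]), 'tool_rot': array([ 1.79991593e+02,  1.11680230e-01, -7.33901664e+01]), 'contact_force': array([ 0.17898897,  0.07210939, -0.13831156]), 'torque': array([0.02328071, 0.03381872, 0.02941866]), 'grip_width': 0.08530838118201262}
top 49.264633415573385 280.8518611351214 210.4542376572971 [[0.009, -1.0, -0.008, -0.002], [-0.984, -0.008, -0.179, 0.584], [0.179, 0.01, -0.984, 1.211], [0.0, 0.0, 0.0, 1.0]]
fixture 0.94 [273. 220.] 5213 [0.5638 0.0217 0.0304] [ 0.457 -0.12  -0.009] [0.677 0.17  0.099]
rotor 0.7 [392. 269.] 377 [ 0.431  -0.3076  0.011 ] [ 0.401 -0.333 -0.   ] [ 0.462 -0.285  0.019]
rotor 0.6 [278. 219.] 1703 [0.5718 0.0193 0.049
[... 1078 characters left out ...]
.67  0.085 0.096]
nest 0.79 [279. 221.] 1387 [0.5772 0.0271 0.0499] [ 0.508 -0.099  0.   ] [0.67  0.085 0.096]
plate_center 0.59 [342. 176.] 173 [ 0.4311 -0.2997  0.0113] [ 0.4   -0.335 -0.002] [ 0.462 -0.279  0.017]
plate_center 0.37 [315. 327.] 526 [0.4049 0.3445 0.0107] [ 0.376  0.304 -0.003] [0.437 0.367 0.031]
gauge_base 0.7 [210. 251.] 1110 [0.7136 0.1986 0.0511] [ 0.686 -0.015 -0.002] [0.79  0.221 0.201]
bowl 0.75 [260. 179.] 651 [ 0.6864 -0.2037  0.0284] [ 0.628 -0.241  0.004] [ 0.739 -0.127  0.049]
flange 0.8 [319. 329.] 509 [0.404  0.3443 0.0109] [ 0.375  0.306 -0.003] [0.436 0.367 0.031]
flange 0.72 [276. 218.] 1365 [0.5767 0.0267 0.05  ] [ 0.508 -0.12  -0.001] [0.698 0.085 0.098]
```

Run:
```python
from h import *
a=cv2.imread("pics/top1.png"); cv2.imwrite("pics/top1z.png",cv2.resize(a[120:320,140:440],None,fx=2.6,fy=2.6,interpolation=cv2.INTER_CUBIC))
a=cv2.imread("pics/side1.png"); cv2.imwrite("pics/side1z.png",cv2.resize(a[120:360,150:450],None,fx=2.4,fy=2.4,interpolation=cv2.INTER_CUBIC))
```

```text
(no output)
```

View pics/top1z.png

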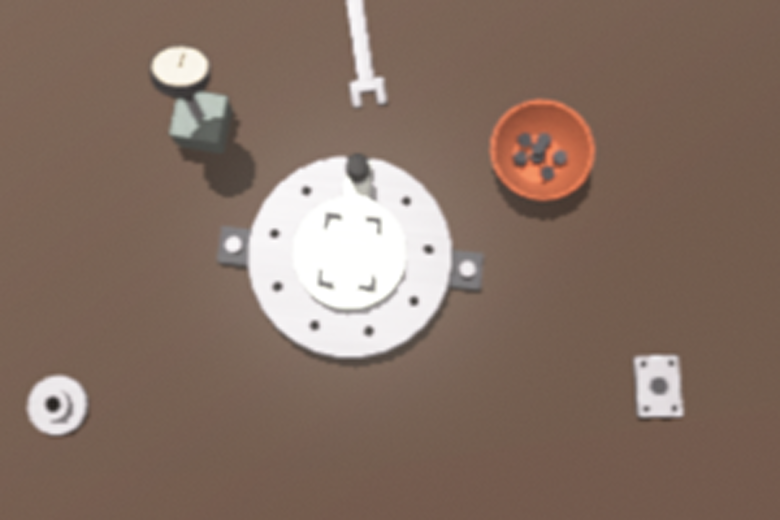

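View pics/side1z.png

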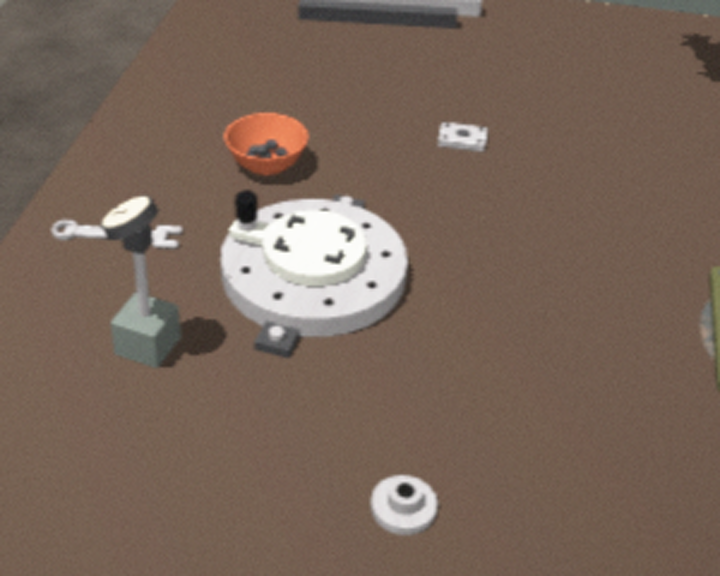

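```bash
cat >> h.py <<'E'
def ray(c,u,v,z):
    F=f(c); Vi=np.linalg.inv(c["view"]); o=Vi[:3,3]
    d=Vi[:3,:3]@np.stack([(np.asarray(u,float)-c["cx"])/F,(np.asarray(v,float)-c["cy"])/F,np.ones(np.shape(u))])
    s=(z-o[2])/d[2]; return (o[:,None]+d*s).T
def ortho(c,z,x0,x1,y0,y1,res=0.0005):
    xs=np.arange(x1,x0,-res); ys=np.arange(y1,y0,-res)
    Y,X=np.meshgrid(ys,xs); P=np.stack([X.ravel(),Y.ravel(),np.full(X.size,z),np.ones(X.size)])
    q=c["view"]@P; F=f(c)
    u=(q[0]/q[2]*F+c["cx"]).reshape(X.shape).astype(np.float32); v=(q[1]/q[2]*F+c["cy"]).reshape(X.shape).astype(np.float32)
    return cv2.remap(c["frame"],u,v,cv2.INTER_CUBIC), xs, ys
E
python3 - <<'E'
from h import *
for n in ("top","side"):
    c=camera(n); np.savez(f"{n}.npz",**{k:c[k] for k in("frame","range_z","vfov","cx","cy","view")})
    a,xs,ys=ortho(c,0.03,.44,.70,-.12,.16); b,_,_=ortho(c,0.057,.50,.68,-.06,.10,.0003); d,_,_=ortho(c,0.012,.37,.49,-.37,-.25,.00025)
    cv2.imwrite(f"pics/{n}_disc.png",a);cv2.imwrite(f"pics/{n}_nest.png",b);cv2.imwrite(f"pics/{n}_plate.png",d)
a=[cv2.imread(f"pics/{n}_{k}.png") for n in("top","side") for k in ("disc","nest","plate")]
H=[cv2.resize(x,(266,266*x.shape[0]//x.shape[1])) for x in a]
H=[cv2.copyMakeBorder(x,0,280-x.shape[0],0,0,cv2.BORDER_CONSTANT) for x in H]
cv2.imwrite("pics/m1.png",np.vstack([np.hstack(H[:3]),np.hstack(H[3:])]))
E
```

```text
Traceback (most recent call last):
cv2.error: OpenCV(4.12.0) /io/opencv/modules/core/src/copy.cpp:1160: error: (-215:Assertion failed) top >= 0 && bottom >= 0 && left >= 0 && right >= 0 && _src.dims() <= 2 in function 'copyMakeBorder'
```

Run:
```python
import cv2,numpy as np
a=[cv2.imread(f"pics/{n}_{k}.png") for n in("top","side") for k in ("disc","nest","plate")]
H=[cv2.resize(x,(266,290)) for x in a]
cv2.imwrite("pics/m1.png",np.vstack([np.hstack(H[:3]),np.hstack(H[3:])]))
```

```text
(no output)
```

View pics/m1.png

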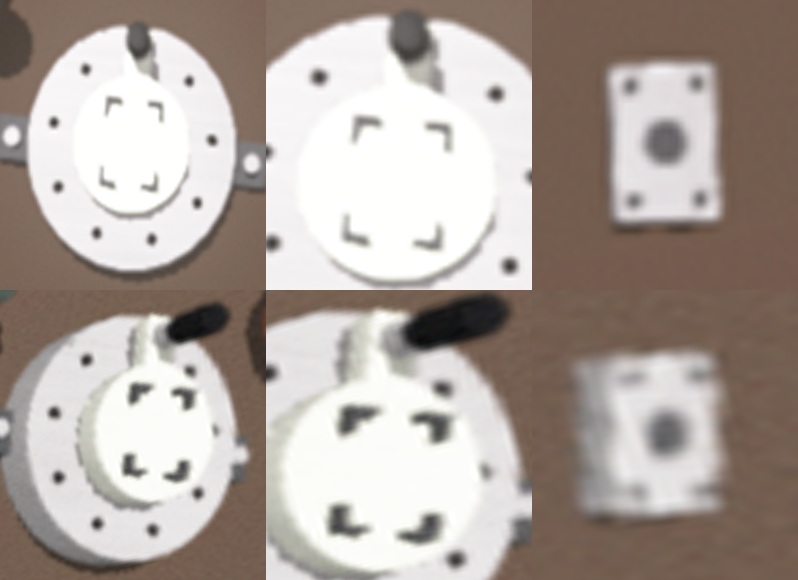

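Run:
```python
from h import *
from scipy.optimize import least_squares
def blobs(img,xs,ys,thr,amin,amax):
    g=cv2.cvtColor(img,cv2.COLOR_BGR2GRAY)
    m=(g<thr).astype(np.uint8); n,l,s,ce=cv2.connectedComponentsWithStats(m)
    out=[]
    for i in range(1,n):
        if amin<s[i,4]<amax:
            w=(l==i)*(thr-g.astype(float)); v,u=np.nonzero(w); ww=w[v,u]
            out.append([xs[0]-(xs[0]-xs[1])*(v*ww).sum()/ww.sum(), ys[0]-(ys[0]-ys[1])*(u*ww).sum()/ww.sum(),s[i,4]])
    return np.array(out)
for n in("top","side"):
    c=dict(np.load(f"{n}.npz")); 
    a,xs,ys=ortho(c,0.03,.44,.70,-.12,.16)
    b=blobs(a,xs,ys,150,60,1200)
    r=np.hypot(b[:,0]-.567,b[:,1]-.021); b=b[(abs(r-.085)<.006)]
    def res(p):
        d=b[:,:2]-p[:2]; th=np.arctan2(d[:,1],d[:,0])-p[2]; k=np.round(th/np.radians(40))
        t=p[2]+k*np.radians(40); return (b[:,:2]-p[:2]-.085*np.stack([np.cos(t),np.sin(t)],1)).ravel()
    s=min((least_squares(res,[.567,.021,np.radians(x)],loss="soft_l1",f_scale=.001) for x in(-8,-5,-2)),key=lambda s:s.cost)
    print(n,"fixture",s.x[:2].round(4),np.degrees(s.x[2]).round(2),len(b),abs(s.fun).max().round(4))
    # plate
    d,xs,ys=ortho(c,0.012,.37,.49,-.37,-.25,.00025)
    hsv=cv2.cvtColor(d,cv2.COLOR_BGR2HSV); g=d[:,:,0].astype(float)
    m=((g>150)).astype(np.uint8); k,l,st,ce=cv2.connectedComponentsWithStats(m); i=1+np.argmax(st[1:,4]); v,u=np.nonzero(l==i)
    rc=cv2.minAreaRect(np.stack([u,v],1).astype(np.float32))
    print("plate rect",(xs[0]-.00025*rc[0][1]).round(4),(ys[0]-.00025*rc[0][0]).round(4),np.array(rc[1])*.25,rc[2])
    bb=blobs(d,xs,ys,185,100,3000); print(bb.round(4)[(abs(bb[:,0]-.43)<.03)&(abs(bb[:,1]+.309)<.022)])
    # nest stops
    e,xs,ys=ortho(c,0.057,.50,.68,-.06,.10,.0003); ii=blobs(e,xs,ys,170,100,3000)
    cc=s.x[:2]; ii=ii[np.hypot(*(ii[:,:2]-cc).T)<.05]; print("stops",ii.round(4),ii[:,:2].mean(0).round(4))
    F=finder.look_for
```

```text
top fixture [0.5678 0.0216] -5.55 8 0.0002
plate rect 0.4313 -0.3097 [66.12614441 48.48855591] 87.73949432373047
[[ 4.544e-01 -2.944e-01  7.990e+02]
 [ 4.077e-01 -3.258e-01  7.350e+02]
 [ 4.069e-01 -2.959e-01  7.270e+02]]
stops [[ 6.043e-01  4.000e-02  8.190e+02]
 [ 6.006e-01 -4.600e-03  5.400e+02]
 [ 5.316e-01  4.620e-02  6.350e+02]
 [ 5.282e-01  1.000e-04  7.130e+02]] [0.5662 0.0204]
side fixture [0.5675 0.0212] -5.33 8 0.0078
plate rect 0.4305 -0.3045 [66.66021729 60.32042313] 87.60296630859375
[[ 4.535e-01 -2.951e-01  7.210e+02]]
stops [[6.007e-01 4.740e-02 2.999e+03]] [0.6007 0.0474]
```

```bash
cat >> h.py <<'E'
def go(x,y,z,yaw):
    s=bot.sense(); Rt=R.from_euler("xyz",s["tool_rot"],degrees=True); T=R.from_euler("xyz",[180,0,yaw],degrees=True)
    print("now",s["clock"],s["tcp_pos"].round(4),s["tool_rot"].round(2),"w",s["grip_width"].round(4),"F",s["contact_force"].round(2))
    d=np.array([x,y,z])-s["tcp_pos"]
    print("turn",(Rt.inv()*T).as_rotvec(degrees=True).round(2),"shift cm before turn",(Rt.inv().apply(d)*100).round(2),"after turn",(T.inv().apply(d)*100).round(2))
E
python3 - <<'E'
from h import *
print(bot.tip_reach); go(.4311,-.310,.10,-87.8)
E
```

```text
0.017Traceback (most recent call last):
  File "<stdin>", line 2, in <module>
  File "h.py", line 23, in go
    print("now",s["clock"],s["tcp_pos"].round(4),s["tool_rot"].round(2),"w",s["grip_width"].round(4),"F",s["contact_force"].round(2))
                                                                            ^^^^^^^^^^^^^^^^^^^^^
AttributeError: 'float' object has no attribute 'round'
```

```bash
sed -i 's/s\["grip_width"\].round(4)/round(s["grip_width"],4)/' h.py
python3 - <<'E'
from h import *
go(.4311,-.310,.10,-87.8)
E
```

```text
now 1.0 [ 0.1786 -0.599   0.2483] [-1.80e+02 -1.00e-02 -7.34e+01] w 0.0856 F [-0.44 -1.07  0.82]
turn [-0.00e+00 -1.00e-02  1.44e+01] shift cm before turn [-20.48 -32.45  14.83] after turn [-27.91 -26.34  14.83]
```

>>> send_rows(
  moves=[
    [[0,0,7.2],[0,0,0],0],
    [[0,0,7.2],[0,0,0],0],
    [[0,0,0],[-3.1,-2.93,1.65],0],
    [[0,0,0],[-3.1,-2.93,1.65],0],
    [[0,0,0],[-3.1,-2.93,1.65],0],
    [[0,0,0],[-3.1,-2.93,1.65],0],
    [[0,0,0],[-3.1,-2.93,1.65],0],
    [[0,0,0],[-3.1,-2.93,1.65],0],
    [[0,0,0],[-3.1,-2.93,1.65],0],
    [[0,0,0],[-3.1,-2.93,1.65],0],
    [[0,0,0],[-3.1,-2.93,1.65],0],
    [[0,0,0],[0,0,0],0],
  ],
)

```text
clock: 2.5
tcp_pos: [0.4345, -0.3056, 0.0987]
tool_rot: [-179.9, 0.2, -87.3]
contact_force: [0.0, -0.4, -0.2]
grip_width: 0.0857
```

Run:
```python
from h import *
go(.4311,-.310,.05,-87.8)
go(.4311,-.310,.014,-87.8)
c=camera("side");a=c["frame"]; cv2.imwrite("pics/s2.png",cv2.resize(a[60:260,240:440],None,fx=3,fy=3,interpolation=cv2.INTER_CUBIC))
```

```text
now 2.5 [ 0.4345 -0.3056  0.0987] [-179.94    0.19  -87.35] w 0.0857 F [ 0.   -0.37 -0.19]
turn [-0.06  0.19  0.45] shift cm before turn [0.44 0.36 4.87] after turn [0.43 0.36 4.87]
now 2.5 [ 0.4345 -0.3056  0.0987] [-179.94    0.19  -87.35] w 0.0857 F [ 0.   -0.37 -0.19]
turn [-0.06  0.19  0.45] shift cm before turn [0.45 0.37 8.47] after turn [0.43 0.36 8.47]
```

View pics/s2.png

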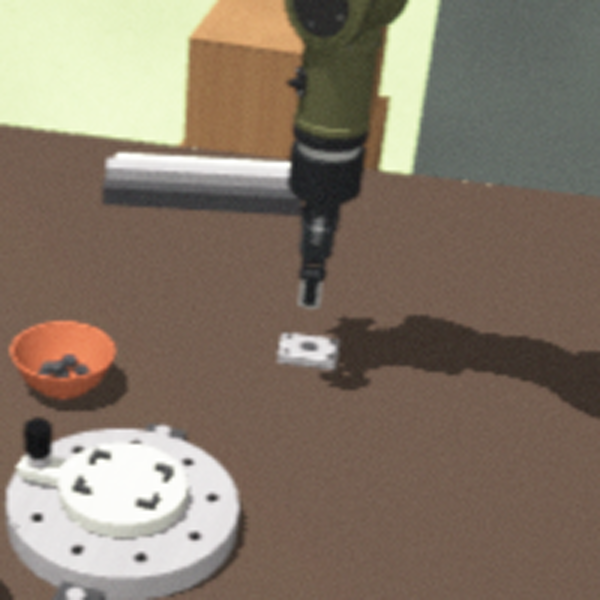

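>>> send_rows(
  moves=[
    [[0,0,0],[0,0,2.5],0],
    [[0,0,0],[0,0,2.4],0],
    [[0,0,0],[0,0,0],0],
    [[0,0,0],[0,0,0],0],
  ],
)

```text
clock: 3.05
tcp_pos: [0.4312, -0.3112, 0.0517]
tool_rot: [-180.0, -0.1, -87.9]
contact_force: [0.5, -0.1, 0.9]
grip_width: 0.0853
```

Run:
```python
from h import *
go(.4311,-.310,.014,-87.8)
c=camera("side");a=c["frame"]; cv2.imwrite("pics/s3.png",cv2.resize(a[120:200,300:380],None,fx=7,fy=7,interpolation=cv2.INTER_CUBIC))
c=camera("top");a=c["frame"]; cv2.imwrite("pics/t3.png",cv2.resize(a[230:310,350:430],None,fx=7,fy=7,interpolation=cv2.INTER_CUBIC))
go(.4311,-.310,.014,-87.8)
```

```text
now 3.05 [ 0.4312 -0.3112  0.0517] [-1.7996e+02 -7.0000e-02 -8.7880e+01] w 0.0853 F [ 0.46 -0.15  0.87]
turn [-0.04 -0.07 -0.08] shift cm before turn [-0.12  0.01  3.77] after turn [-0.12  0.01  3.77]
now 3.15 [ 0.4317 -0.3109  0.0519] [-1.7992e+02 -8.0000e-02 -8.7840e+01] w 0.0857 F [ 0.05 -0.11 -0.36]
turn [-0.08 -0.08 -0.04] shift cm before turn [-0.09  0.06  3.79] after turn [-0.09  0.06  3.79]
```

View pics/s3.png

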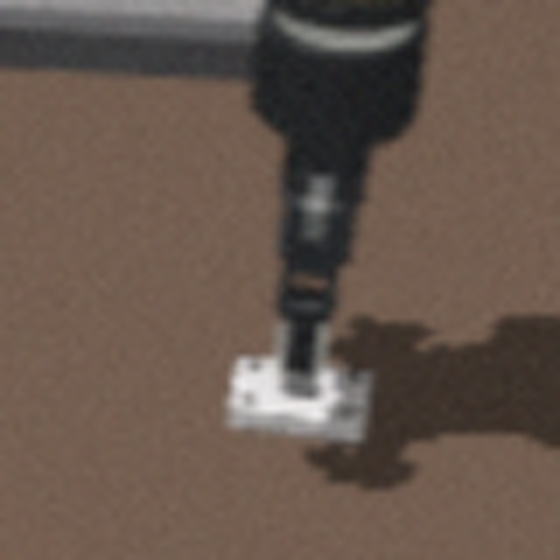

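View pics/t3.png

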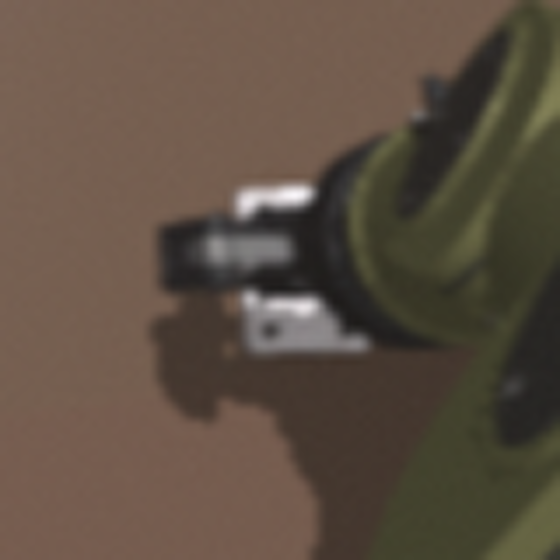

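>>> send_rows(
  moves=[
    [[0,0,0],[-0.05,0,1.2],0],
    [[0,0,0],[-0.05,0,1.2],0],
    [[0,0,0],[0,0,1.08],0],
    [[0,0,0],[0,0,0],0],
    [[0,0,0],[0,0,0],0],
  ],
  force=40,
)

```text
clock: 3.78
tcp_pos: [0.4314, -0.309, 0.0159]
tool_rot: [180.0, -0.0, -87.8]
contact_force: [0.1, -0.2, 0.0]
grip_width: 0.0851
```

>>> send_rows(
  moves=[
    [[0,0,0],[0,0,0],0.4],
    [[0,0,0],[0,0,0],0.6],
    [[0,0,0],[0,0,0],0.8],
    [[0,0,0],[0,0,0],1],
    [[0,0,0],[0,0,0],1],
    [[0,0,0],[0,0,0],1],
    [[0,0,0],[0,0,0],1],
  ],
  force=40,
)

```text
clock: 4.65
tcp_pos: [0.4317, -0.3095, 0.0166]
tool_rot: [-179.9, -0.1, -87.8]
contact_force: [0.0, 0.8, 6.2]
grip_width: 0.0449
```

Run:
```python
from h import *
go(.4311,-.310,.017,-87.8)
c=camera("side");a=c["frame"]; cv2.imwrite("pics/s4.png",cv2.resize(a[130:200,310:380],None,fx=8,fy=8,interpolation=cv2.INTER_CUBIC))
```

```text
now 4.65 [ 0.4317 -0.3095  0.0166] [-1.7995e+02 -6.0000e-02 -8.7800e+01] w 0.0449 F [0.05 0.83 6.17]
turn [-0.05 -0.06 -0.  ] shift cm before turn [ 0.05  0.06 -0.04] after turn [ 0.05  0.06 -0.04]
```

View pics/s4.png

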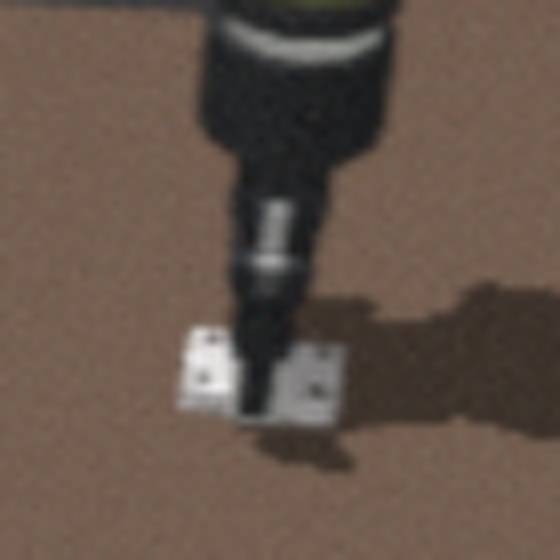

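>>> send_rows(
  moves=[
    [[0,0,0],[0,0,-1],1],
    [[0,0,0],[0,0,-2.5],1],
    [[0,0,0],[0,0,-4],1],
    [[0,0,0],[0,0,-4],1],
    [[0,0,0],[0,0,-1],1],
    [[0,0,0],[0,0,0],1],
  ],
)

```text
clock: 5.45
tcp_pos: [0.4312, -0.3089, 0.1411]
tool_rot: [-180.0, -0.0, -87.8]
contact_force: [0.0, 0.3, -3.4]
grip_width: 0.0451
```

Run:
```python
from h import *
go(.5682,.0215,.14,-95.45)
```

```text
now 5.45 [ 0.4312 -0.3089  0.1411] [-179.99   -0.    -87.79] w 0.0451 F [ 0.02  0.28 -3.43]
turn [-0.01 -0.    7.66] shift cm before turn [-32.48 -14.96   0.11] after turn [-34.19 -10.5    0.11]
```

Holding the plate (−3.4 N of weight). Moving over.

>>> send_rows(
  moves=[
    [[0,0,3.83],[0,0,0],1],
    [[0,0,3.83],[0,0,0],1],
    [[0,0,0],[-2,-0.6,0],1],
    [[0,0,0],[-4,-1.2,0],1],
    [[0,0,0],[-4.7,-1.4,0],1],
    [[0,0,0],[-4.7,-1.5,0],1],
    [[0,0,0],[-4.7,-1.5,0],1],
    [[0,0,0],[-4.7,-1.5,0],1],
    [[0,0,0],[-4.7,-1.4,0],1],
    [[0,0,0],[-3.2,-1.0,0],1],
    [[0,0,0],[-1.49,-0.4,0.1],1],
    [[0,0,0],[0,0,0],1],
  ],
)

```text
clock: 6.95
tcp_pos: [0.5675, 0.0217, 0.1387]
tool_rot: [179.9, -0.0, -95.4]
contact_force: [-0.3, 0.1, -1.9]
grip_width: 0.045
```

>>> send_rows(
  moves=[
    [[0,0,0],[0,0,1.0],1],
    [[0,0,0],[0,0,2.0],1],
    [[0,0,0],[0,0,1.0],1],
    [[0,0,0],[0,0,0],1],
    [[0,0,0],[0,0,0],1],
  ],
)

```text
clock: 7.58
tcp_pos: [0.5686, 0.0208, 0.1003]
tool_rot: [-180.0, -0.0, -95.5]
contact_force: [0.6, 0.7, -2.1]
grip_width: 0.0449
```

Run:
```python
from h import *
go(.5682,.0215,.085,-95.45)
c=camera("side");a=c["frame"]; cv2.imwrite("pics/s5.png",cv2.resize(a[165:275,215:345],None,fx=5,fy=5,interpolation=cv2.INTER_CUBIC)); np.savez("s5.npz",**{k:c[k] for k in("frame","range_z","vfov","cx","cy","view")})
c=camera("top");a=c["frame"]; cv2.imwrite("pics/t5.png",cv2.resize(a[165:275,215:345],None,fx=5,fy=5,interpolation=cv2.INTER_CUBIC)); np.savez("t5.npz",**{k:c[k] for k in("frame","range_z","vfov","cx","cy","view")})
go(.5682,.0215,.085,-95.45)
```

```text
now 7.575 [0.5686 0.0208 0.1003] [-1.7996e+02 -1.0000e-02 -9.5500e+01] w 0.0449 F [ 0.65  0.75 -2.05]
turn [-0.04 -0.01 -0.05] shift cm before turn [-0.06  0.05  1.53] after turn [-0.06  0.05  1.53]
now 7.675 [0.5688 0.0212 0.1006] [-179.93    0.    -95.47] w 0.0448 F [-0.4   0.03 -2.8 ]
turn [-0.07  0.   -0.02] shift cm before turn [-0.03  0.07  1.56] after turn [-0.03  0.07  1.56]
```

View pics/s5.png

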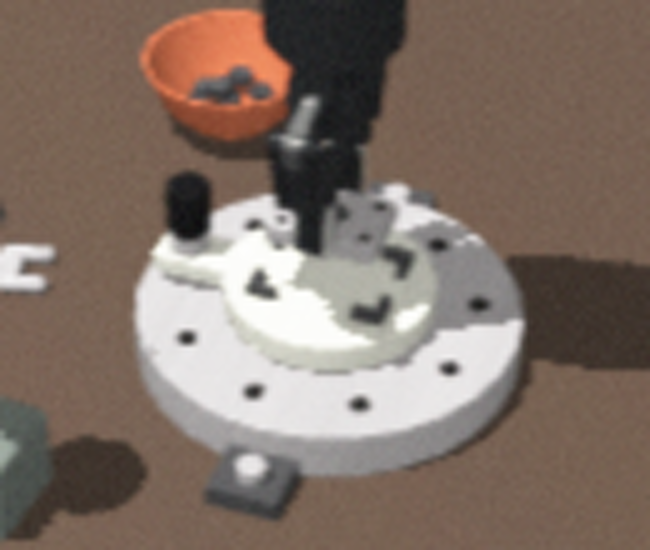

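View pics/t5.png

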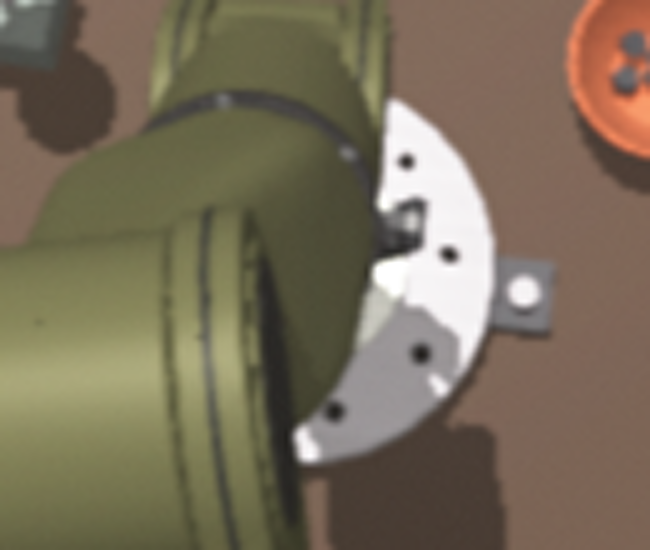

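Run:
```python
from h import *
c=dict(np.load("s5.npz"));a=c["frame"]
cv2.imwrite("pics/s5b.png",cv2.resize(a[190:230,255:310],None,fx=14,fy=14,interpolation=cv2.INTER_CUBIC))
p,u,v=cloud(c)
m=(p[:,2]>.063)&(p[:,2]<.13)&(abs(p[:,0]-.567)<.05)&(abs(p[:,1]-.02)<.04)
g=a[v[m],u[m]].min(1)
q=p[m][g>90]; uu=u[m][g>90]; vv=v[m][g>90]
for i in np.argsort(uu)[::6]: print(uu[i],vv[i],q[i].round(4))
```

```text
267 211 [0.6011 0.0422 0.0914]
268 211 [0.5977 0.0445 0.0939]
269 210 [0.5968 0.0369 0.0918]
270 209 [0.5939 0.0373 0.0961]
271 210 [0.5907 0.0388 0.0944]
272 208 [0.59   0.0305 0.0953]
272 209 [0.5891 0.0341 0.0947]
273 208 [0.5823 0.0508 0.1119]
274 215 [0.5793 0.0505 0.0882]
279 216 [0.5649 0.0524 0.0892]
280 213 [0.5632 0.0482 0.0966]
281 210 [0.5621 0.0419 0.1024]
281 207 [0.5612 0.0468 0.1164]
282 211 [0.5605 0.0357 0.0946]
283 211 [0.5577 0.0361 0.0955]
283 215 [0.5548 0.0482 0.0914]
284 205 [0.5607 0.011  0.097 ]
284 212 [0.5537 0.0414 0.0968]
285 203 [0.5601 0.0009 0.0967]
285 214 [0.5504 0.0433 0.092 ]
286 205 [0.5555 0.0088 0.0963]
286 207 [0.5535 0.0173 0.0961]
287 213 [0.5453 0.0414 0.095 ]
287 211 [0.5467 0.0352 0.097 ]
287 217 [0.5443 0.0444 0.0837]
288 209 [0.5457 0.0276 0.0983]
288 215 [0.541  0.0481 0.0941]
289 216 [0.5388 0.0449 0.0887]
289 207 [0.5457 0.0142 0.0953]
290 208 [0.5418 0.0194 0.0964]
291 207 [0.5394 0.0182 0.0995]
291 211 [0.5373 0.0267 0.0924]
292 209 [0.5361 0.0193 0.094 ]
293 207 [0.5357 0.0082 0.0928]
```

View pics/s5b.png

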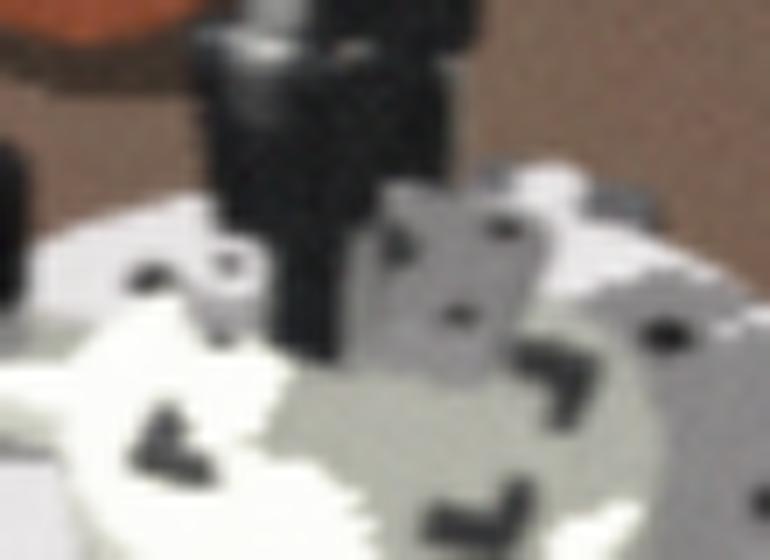

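Run:
```python
from h import *
c=dict(np.load("s5.npz"))
o,xs,ys=ortho(c,.0965,.52,.62,-.03,.07,.0002)
o=o.copy(); th=np.radians(-5.45); cx,cy=.5683,.0213
P=np.array([[32,23],[32,-23],[-32,-23],[-32,23]])/1000@np.array([[np.cos(th),np.sin(th)],[-np.sin(th),np.cos(th)]])+[cx,cy]
px=np.stack([(ys[0]-P[:,1])/.0002,(xs[0]-P[:,0])/.0002],1)
cv2.polylines(o,[px.round().astype(np.int32)],True,(0,0,255),1)
cv2.imwrite("pics/o5.png",o)
```

```text
(no output)
```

View pics/o5.png

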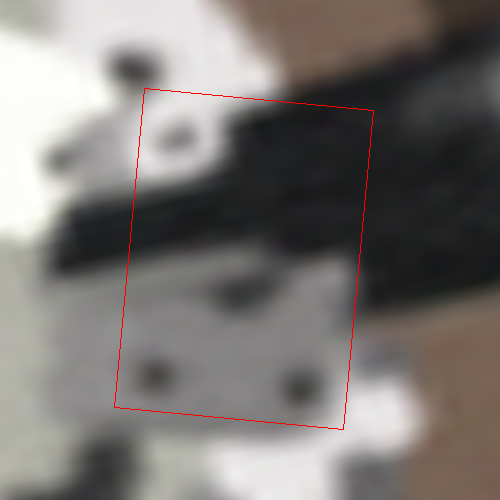

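>>> send_rows(
  moves=[
    [[0,0,0],[0,0,0.8],1],
    [[0,0,0],[0,0,0.8],1],
    [[0,0,0],[0,0,0.6],1],
    [[0,0,0],[0,0,0.4],1],
    [[0,0,0],[0,0,0.3],1],
    [[0,0,0],[0,0,0.2],1],
    [[0,0,0],[0,0,0.1],1],
    [[0,0,0],[0,0,0],1],
    [[0,0,0],[0,0,0],1],
  ],
)

```text
clock: 8.8
tcp_pos: [0.5685, 0.0214, 0.0681]
tool_rot: [-180.0, -0.0, -95.5]
contact_force: [-0.5, 0.6, -1.8]
grip_width: 0.0443
```

Run:
```python
from h import *
go(.5682,.0215,.0665,-95.45)
c=camera("side");a=c["frame"]; cv2.imwrite("pics/s6.png",cv2.resize(a[175:265,225:335],None,fx=6,fy=6,interpolation=cv2.INTER_CUBIC)); 
p,u,v=cloud(c)
m=(p[:,2]>.055)&(p[:,2]<.10)&(abs(p[:,0]-.567)<.04)&(abs(p[:,1]-.02)<.03)&(a[v,u].min(1)>90)
q=p[m]; 
for lo in np.arange(.53,.60,.01):
    k=(q[:,0]>lo)&(q[:,0]<lo+.01); print(lo.round(2),k.sum(),np.median(q[k,2]).round(4) if k.any() else None)
```

```text
now 8.8 [0.5685 0.0214 0.0681] [-179.98   -0.    -95.45] w 0.0443 F [-0.49  0.6  -1.82]
turn [-0.02 -0.   -0.  ] shift cm before turn [-0.01  0.03  0.16] after turn [-0.01  0.03  0.16]
0.53 26 0.0609
0.54 43 0.0629
0.55 45 0.0633
0.56 19 0.0638
0.57 1 0.0929
0.58 12 0.0637
0.59 19 0.0622
```

View pics/s6.png

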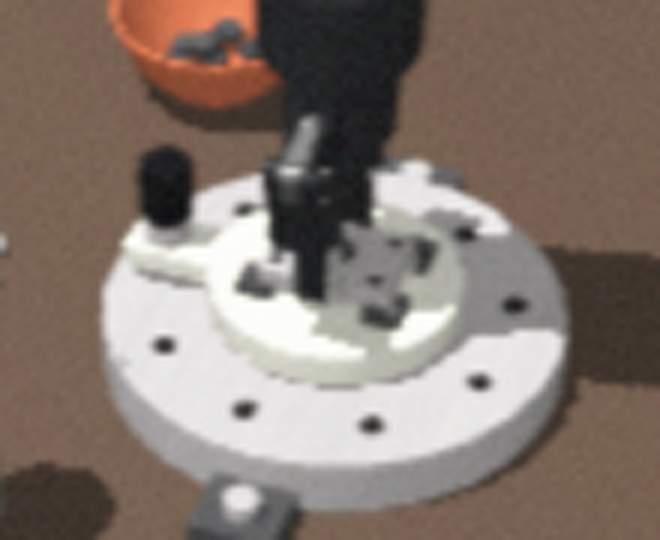

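Plate is at the stops, between them, ~1.5 mm above the floor. Lower 2 mm, check the force.

>>> send_rows(
  moves=[
    [[0,0,0],[0,0,0.1],1],
    [[0,0,0],[0,0,0.08],1],
    [[0,0,0],[0,0,0],1],
    [[0,0,0],[0,0,0],1],
  ],
)

```text
clock: 9.35
tcp_pos: [0.5684, 0.0214, 0.0666]
tool_rot: [-180.0, 0.0, -95.5]
contact_force: [-1.5, -0.2, 5.6]
grip_width: 0.0446
```

>>> send_rows(
  moves=[
    [[0,0,0],[0,0,0],0.4],
    [[0,0,0],[0,0,0],0.3],
    [[0,0,0],[0,0,0],0.2],
    [[0,0,0],[0,0,0],0.15],
    [[0,0,0],[0,0,0],0.15],
  ],
)

```text
clock: 9.98
tcp_pos: [0.5684, 0.0213, 0.0661]
tool_rot: [-180.0, -0.0, -95.5]
contact_force: [0.6, 1.0, -0.9]
grip_width: 0.0725
```

>>> send_rows(
  moves=[
    [[0,0,0],[0,0,-0.5],0.1],
    [[0,0,0],[0,0,-2],0.1],
    [[0,0,0],[0,0,-4],0.1],
    [[0,0,0],[0,0,-4],0.1],
    [[0,0,0],[0,0,-1.5],0.1],
    [[0,0,0],[0,0,0],0.1],
  ],
)

```text
clock: 10.72
tcp_pos: [0.5688, 0.0214, 0.1869]
tool_rot: [-179.9, 0.0, -95.4]
contact_force: [0.3, 0.0, -0.3]
grip_width: 0.077
```

Run:
```python
from h import *
go(.65,.0135,.13,-95.45)
c=camera("side");a=c["frame"]; cv2.imwrite("pics/s7.png",cv2.resize(a[175:265,225:335],None,fx=6,fy=6,interpolation=cv2.INTER_CUBIC)); 
p,u,v=cloud(c)
m=(p[:,2]>.055)&(p[:,2]<.10)&(abs(p[:,0]-.567)<.04)&(abs(p[:,1]-.02)<.03)&(a[v,u].min(1)>90)
q=p[m]; q=q[abs(q[:,2]-.062)<.006]
A=np.c_[q[:,:2]-q[:,:2].mean(0),np.ones(len(q))]; s=np.linalg.lstsq(A,q[:,2],rcond=None)[0]; print(len(q),s)
```

```text
now 10.725 [0.5688 0.0214 0.1869] [-1.799e+02  2.000e-02 -9.545e+01] w 0.077 F [ 0.32  0.01 -0.27]
turn [-0.1   0.02  0.  ] shift cm before turn [ 0.02 -8.15  5.71] after turn [ 0.02 -8.16  5.69]
299 [ 0.00394906 -0.01620807  0.06139035]
```

View pics/s7.png

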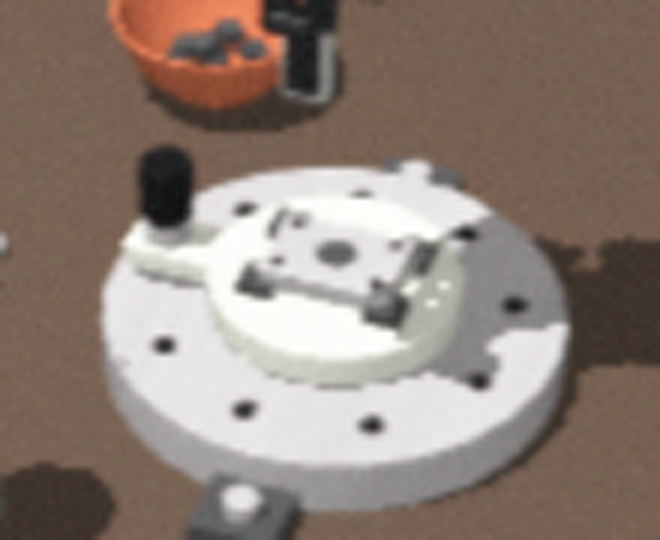

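>>> send_rows(
  moves=[
    [[0,0,0],[0,-2.4,0],0.1],
    [[0,0,0],[0,-3.6,0],0.1],
    [[0,0,0],[0,-2.39,0],0.1],
    [[0,0,0],[0,0,2],0.1],
    [[0,0,0],[0,0,2.2],0.1],
    [[0,0,0],[0,0,1],0.1],
    [[0,0,0],[0,0,0],0.1],
    [[0,0,0],[0,0,0],0.1],
  ],
)

```text
clock: 11.78
tcp_pos: [0.6523, 0.0133, 0.1346]
tool_rot: [-180.0, -0.0, -95.5]
contact_force: [-0.9, 0.1, 0.6]
grip_width: 0.077
```

Run:
```python
from h import *
go(.6523,.0134,.084,-95.45)
c=camera("side");a=c["frame"]; cv2.imwrite("pics/s8.png",cv2.resize(a[155:265,205:335],None,fx=5,fy=5,interpolation=cv2.INTER_CUBIC)); 
go(.6523,.0134,.084,-95.45)
```

```text
now 11.775 [0.6523 0.0133 0.1346] [-179.95   -0.    -95.46] w 0.077 F [-0.94  0.14  0.56]
turn [-0.05 -0.   -0.01] shift cm before turn [-0.01  0.    5.06] after turn [-0.01 -0.    5.06]
now 11.825 [0.6525 0.0133 0.1349] [-179.92    0.    -95.46] w 0.0772 F [ 0.16  0.33 -1.2 ]
turn [-0.08  0.   -0.01] shift cm before turn [-0.01  0.02  5.09] after turn [-0.01  0.02  5.09]
```

View pics/s8.png

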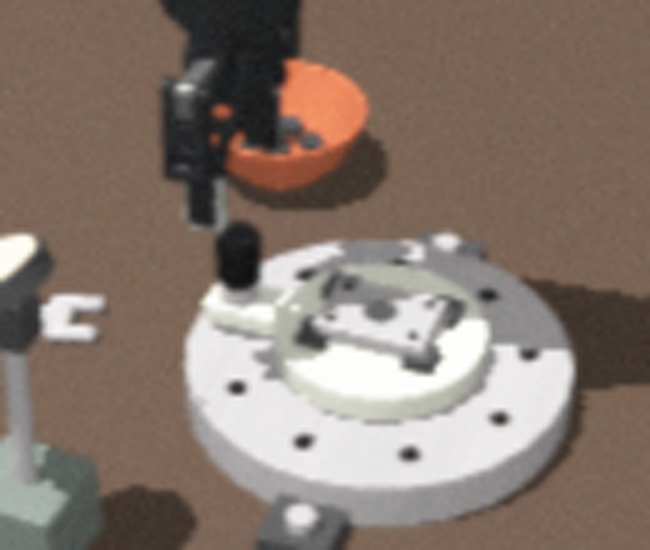

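>>> send_rows(
  moves=[
    [[0,0,0],[0,0,1.2],0.1],
    [[0,0,0],[0,0,1.5],0.1],
    [[0,0,0],[0,0,1.5],0.1],
    [[0,0,0],[0,0,0.8],0.1],
    [[0,0,0],[0,0,0],0.1],
    [[0,0,0],[0,0,0],0.4],
    [[0,0,0],[0,0,0],0.6],
    [[0,0,0],[0,0,0],0.75],
    [[0,0,0],[0,0,0],1],
    [[0,0,0],[0,0,0],1],
    [[0,0,0],[0,0,0],1],
    [[0,0,0],[0,0,0],1],
  ],
  force=60,
)

```text
clock: 13.32
tcp_pos: [0.6523, 0.0133, 0.0849]
tool_rot: [-179.9, 0.0, -95.4]
contact_force: [-0.9, 0.7, 5.2]
grip_width: 0.0242
```

Run:
```python
from h import *
go(.6523,.0134,.084,-95.45)
c=camera("side");a=c["frame"]; cv2.imwrite("pics/s9.png",cv2.resize(a[155:265,205:335],None,fx=5,fy=5,interpolation=cv2.INTER_CUBIC));
```

```text
now 13.325 [0.6523 0.0133 0.0849] [-179.94    0.    -95.45] w 0.0242 F [-0.89  0.7   5.21]
turn [-0.06  0.    0.  ] shift cm before turn [-0.01 -0.    0.09] after turn [-0.01 -0.    0.09]
```

View pics/s9.png

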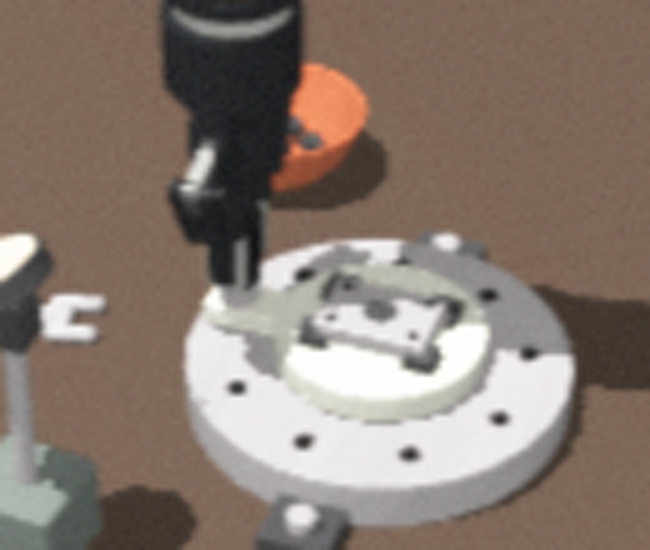

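Gripped (24 mm wide). Pull up 14 mm.

>>> send_rows(
  moves=[
    [[0,0,0],[0,0,-0.5],1],
    [[0,0,0],[0,0,-0.5],1],
    [[0,0,0],[0,0,-0.4],1],
    [[0,0,0],[0,0,0],1],
    [[0,0,0],[0,0,0],1],
  ],
)

```text
clock: 14.0
tcp_pos: [0.6521, 0.0133, 0.098]
tool_rot: [-180.0, -0.0, -95.5]
contact_force: [3.7, -0.7, -7.9]
grip_width: 0.0242
```

Run:
```python
from h import *
go(.6523,.0134,.084,-95.45)
c=camera("side");a=c["frame"]; cv2.imwrite("pics/s10.png",cv2.resize(a[165:255,205:315],None,fx=6,fy=6,interpolation=cv2.INTER_CUBIC)); 
# arc rows: n steps, turn -40 about tool z, about fixture axis
c0=np.array([.5677,.0215]); s=bot.sense(); T=R.from_euler("xyz",s["tool_rot"],degrees=True)
p=s["tcp_pos"].copy()
n=10
for st in (4.0,):
    Q=R.from_euler("z",st,degrees=True)
    rel=p-np.r_[c0,p[2]]; p2=np.r_[c0,p[2]]+Q.apply(rel)
    print("per-step shift cm (tool, before turn)",(T.inv().apply(p2-p)*100).round(3),"turn",(T.inv()*(Q*T)).as_rotvec(degrees=True).round(2), np.hypot(*rel[:2]))
```

```text
now 14.0 [0.6521 0.0133 0.098 ] [-1.7997e+02 -1.0000e-02 -9.5460e+01] w 0.0242 F [ 3.71 -0.7  -7.88]
turn [-0.03 -0.01 -0.01] shift cm before turn [-0.02 -0.02  1.4 ] after turn [-0.01 -0.02  1.4 ]
per-step shift cm (tool, before turn) [-0.592  0.02  -0.   ] turn [ 0. -0. -4.] 0.08479149596816551
```

View pics/s10.png

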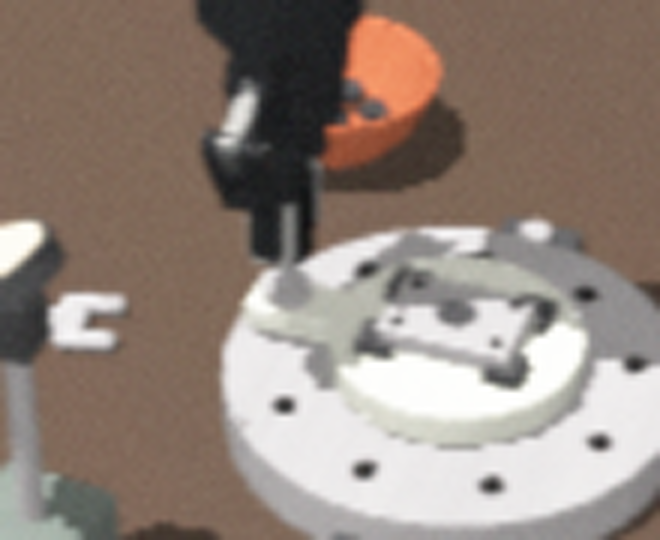

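>>> send_rows(
  moves=[
    [[0,0,-4],[-0.592,0.02,0],1],
    [[0,0,-4],[-0.592,0.02,0],1],
    [[0,0,-4],[-0.592,0.02,0],1],
    [[0,0,-4],[-0.592,0.02,0],1],
    [[0,0,-4],[-0.592,0.02,0],1],
    [[0,0,-4],[-0.592,0.02,0],1],
    [[0,0,-4],[-0.592,0.02,0],1],
    [[0,0,-4],[-0.592,0.02,0],1],
    [[0,0,-4],[-0.592,0.02,0],1],
    [[0,0,-4],[-0.592,0.02,0],1],
    [[0,0,0],[0,0,0],1],
    [[0,0,0],[0,0,0],1],
  ],
)

```text
clock: 15.55
tcp_pos: [0.6372, 0.0701, 0.0981]
tool_rot: [180.0, 0.0, -55.5]
contact_force: [3.0, 2.1, -8.0]
grip_width: 0.0246
```

Run:
```python
from h import *
go(.6377,.0697,.084,-55.45)
c=camera("side");a=c["frame"]; cv2.imwrite("pics/s11.png",cv2.resize(a[165:265,195:315],None,fx=6,fy=6,interpolation=cv2.INTER_CUBIC));
```

```text
now 15.55 [0.6372 0.0701 0.0981] [ 1.80e+02  4.00e-02 -5.55e+01] w 0.0246 F [ 2.98  2.06 -8.03]
turn [ 0.    0.04 -0.05] shift cm before turn [ 0.06 -0.02  1.4 ] after turn [ 0.06 -0.02  1.41]
```

View pics/s11.png

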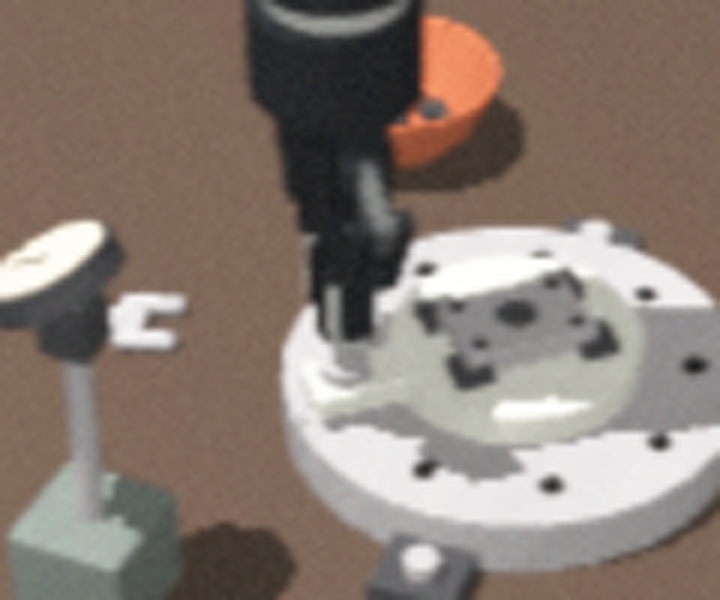

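>>> send_rows(
  moves=[
    [[0,0,0],[0.03,0,0.4],1],
    [[0,0,0],[0,0,0.5],1],
    [[0,0,0],[0,0,0.5],1],
    [[0,0,0],[0,0,0],1],
    [[0,0,0],[0,0,0],1],
  ],
)

```text
clock: 16.23
tcp_pos: [0.6378, 0.0694, 0.085]
tool_rot: [-180.0, -0.0, -55.5]
contact_force: [-0.7, 3.0, 3.4]
grip_width: 0.0241
```

>>> send_rows(
  moves=[
    [[0,0,0],[0,0,0],0.65],
    [[0,0,0],[0,0,0],0.5],
    [[0,0,0],[0,0,0],0.3],
    [[0,0,0],[0,0,0],0.2],
    [[0,0,0],[0,0,0],0.2],
    [[0,0,0],[0,0,0],0.2],
  ],
)

```text
clock: 16.98
tcp_pos: [0.6376, 0.0693, 0.0841]
tool_rot: [180.0, -0.0, -55.5]
contact_force: [-0.4, -0.3, -0.4]
grip_width: 0.0684
```

Run:
```python
from h import *
go(.6377,.0697,.15,-55.45)
c=camera("side");a=c["frame"]; cv2.imwrite("pics/s12.png",cv2.resize(a[165:265,195:315],None,fx=6,fy=6,interpolation=cv2.INTER_CUBIC));
```

```text
now 16.975 [0.6376 0.0693 0.0841] [ 1.800e+02 -1.000e-02 -5.545e+01] w 0.0684 F [-0.39 -0.25 -0.42]
turn [ 0.   -0.01 -0.  ] shift cm before turn [-0.02 -0.03 -6.59] after turn [-0.02 -0.03 -6.59]
```

View pics/s12.png

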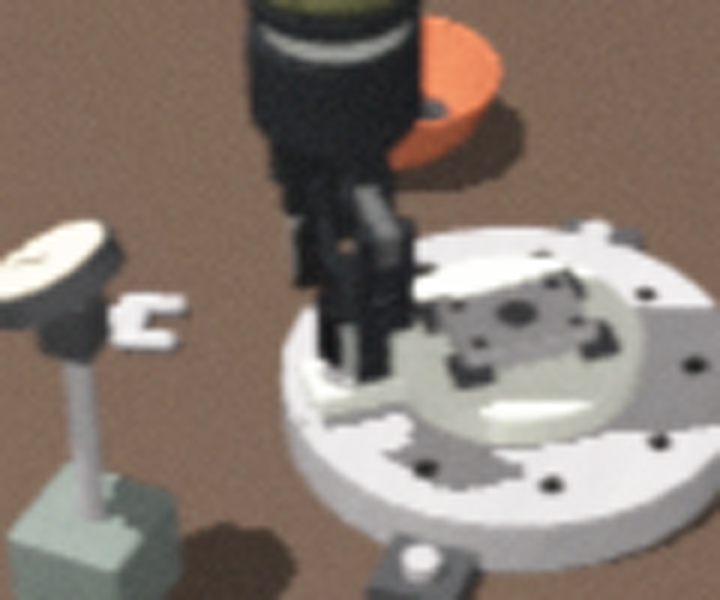

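>>> send_rows(
  moves=[
    [[0,0,0],[0,0,-1],0.2],
    [[0,0,0],[0,0,-3],0.2],
    [[0,0,0],[0,0,-4],0.2],
    [[0,0,0],[0,0,-4],0.2],
    [[0,0,0],[1.3,4,-1],0.2],
    [[0,0,0],[2,4.5,-1],0.2],
    [[0,0,0],[2,4.5,0],0.2],
    [[0,0,0],[2,4.5,0],0.2],
    [[0,0,0],[2,4.5,0],0.2],
    [[0,0,0],[2,4.5,0],0.2],
    [[0,0,0],[1,2,0],0.2],
    [[0,0,0],[0,0,0],0.2],
  ],
)

```text
clock: 18.52
tcp_pos: [0.4716, -0.1956, 0.2249]
tool_rot: [180.0, -0.1, -55.7]
contact_force: [0.3, -0.1, -0.6]
grip_width: 0.0684
```

Run:
```python
from h import *
C=[]
for n in("top","side"):
    c=camera(n); C.append(c["frame"][165:265,195:330]); np.savez(f"{n}13.npz",**{k:c[k] for k in("frame","range_z","vfov","cx","cy","view")})
    p,u,v=cloud(c); a=c["frame"]
    k=(np.hypot(p[:,0]-.6377,p[:,1]-.0697)<.02)&(p[:,2]>.08); print(n,"knob",p[k].mean(0).round(4) if k.any() else None,np.percentile(p[k][:,2],[50,90]).round(4),k.sum())
    q=p[(np.hypot(p[:,0]-.5677,p[:,1]-.0215)<.022)]; A=np.c_[q[:,:2]-q[:,:2].mean(0),np.ones(len(q))]; print("plate plane",np.linalg.lstsq(A,q[:,2],rcond=None)[0].round(4))
    for o in ["gauge_base","bowl","flange"]:
        r=finder.outline_of(o,c)
        if r: print(o,round(r[0]["confidence"],2),np.median(cloud(c,r[0]["mask"])[0],0).round(4))
cv2.imwrite("pics/f13.png",cv2.resize(np.vstack(C),None,fx=3,fy=3,interpolation=cv2.INTER_CUBIC))
```

```text
top knob [0.6367 0.0701 0.0921] [0.0925 0.096 ] 76
plate plane [0.0117 0.0131 0.0609]
gauge_base 0.67 [0.7129 0.1844 0.0548]
bowl 0.78 [ 0.6881 -0.1871  0.0194]
flange 0.89 [0.4056 0.332  0.0107]
side knob [0.6372 0.0745 0.091 ] [0.0926 0.0954] 74
plate plane [ 0.023  -0.0503  0.0618]
gauge_base 0.74 [0.7137 0.199  0.0508]
bowl 0.62 [ 0.6865 -0.2042  0.029 ]
flange 0.89 [0.4052 0.3449 0.0113]
```

View pics/f13.png

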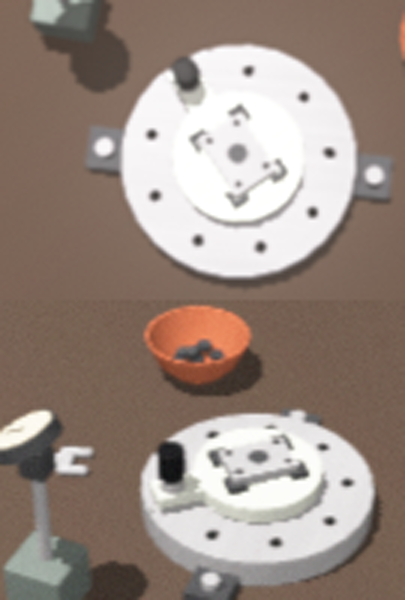

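Run:
```python
from h import *
for fn,xy in(("top",(.6523,.0134)),("top13",(.6377,.0697)),("side",(.6523,.0134)),("side13",(.6377,.0697))):
    c=dict(np.load(fn+".npz")); p,u,v=cloud(c); a=c["frame"]
    k=(np.hypot(p[:,0]-xy[0],p[:,1]-xy[1])<.025)&(p[:,2]>.07)&(a[v,u].max(1)<110); q=p[k]; print(fn,k.sum(),np.percentile(q[:,2],[50,75,90,97]).round(4), q.mean(0).round(4))
    # dark knob centroid in top ortho -> heading
    o,xs,ys=ortho(c,.0925,.60,.70,-.03,.11,.0005); m=cv2.cvtColor(o,cv2.COLOR_BGR2GRAY)<110
    yy,xx=np.nonzero(m); X=xs[yy]; Y=ys[xx]; w=np.hypot(X-xy[0],Y-xy[1])<.022
    print("  knob ortho heading",np.degrees(np.arctan2(Y[w].mean()-.0215,X[w].mean()-.5677)).round(2),np.hypot(Y[w].mean()-.0215,X[w].mean()-.5677).round(4))
for fn in("top13","side13"):
    c=dict(np.load(fn+".npz")); o,xs,ys=ortho(c,.062,.53,.61,-.02,.06,.00025)
    g=cv2.cvtColor(o,cv2.COLOR_BGR2GRAY); Y,X=np.meshgrid(ys,xs); m=(np.hypot(X-.5677,Y-.0215)<.012)&(g<160); print(fn,"centre spot",X[m].mean().round(4),Y[m].mean().round(4))
```

```text
top 65 [0.0921 0.094  0.0953 0.0964] [0.6496 0.0122 0.0908]
  knob ortho heading -6.41 0.0826
top13 65 [0.0923 0.0943 0.0958 0.0966] [0.6354 0.0686 0.0905]
  knob ortho heading 34.98 0.0825
side 94 [0.0887 0.0936 0.0949 0.0956] [0.6507 0.0192 0.0868]
  knob ortho heading -5.48 0.085
side13 91 [0.0898 0.0941 0.0953 0.0963] [0.6362 0.0757 0.0871]
  knob ortho heading 34.95 0.0888
top13 centre spot 0.5678 0.0219
side13 centre spot 0.567 0.0213
```

Run:
```python
from h import *
print(bot.close_job()); print(bot.sense()["clock"])
```

```text
the job is handed in; nothing more can be done
None
the job is handed in; nothing more can be done
```

I put the plate in the nest and let go. I then pulled the plunger up about 14 mm, turned the arm 40° anticlockwise to the hole on the gauge stand's side (+0.698), let the pin drop in, and backed the arm away. I handed the job in at about 19 s; the hand-in gives no verdict.

My last checks:
- **Plate:** it is centred within about 1 mm of the turning axis, with its top at about 61–62 mm above the bench (62 mm expected). The top camera shows it level within about 1°. The side camera's depth fit gave about 3°, a slight disagreement that I put down to depth noise.
- **Pin:** the knob is at the same height as at the start, within about 0.5 mm on the top of the knob, so the pin is home.
- **Arm angle:** the turn measured about 41.4° with the top camera and 40.4° with the side camera, against 40° nominal. The top figure is just inside the 42.6° limit.
- **Gauge stand, bowl and flange:** they are where they were within measuring noise. Only the gauge stand's height in the top view differed, because a different part of it was visible.

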